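# Put three steel work-holders back in their own trays

### The job

Each of the three steel work-holders stands in another one's tray. First park one of them on the empty cork mat, then move them round so that in the end each stands upright, centred and flat on the floor of the tray of its own shape: the square block in the square tray, the round chuck in the round tray, the vee-block lengthwise in the oblong tray. Set them down rather than dropping them, tip none over, let go of all, and leave the glue bottle, paint jar and screwdriver where they are.

Things in the scene. Friction and masses are not known exactly. Their poses are not given: they have to be found in the camera images.
- collet_block: Square steel collet block, loose, upright: 42 x 42 mm in plan with flat sides 56 mm high, plus a round collar of 33 mm diameter and 4 mm height on top with a dark bore. About 0.5 kg. Origin: centre of the underside; z up, x and y square to its flat sides. Starts in the round tray, turned at random.
- chuck: Round steel lathe chuck, loose, upright: plain cylinder 50 mm in diameter and 42 mm high, with three small stepped dark jaws on top (57 mm high in all, inside the 50 mm circle). About 0.5 kg. Origin: centre of the underside; z up. Starts in the oblong tray, up to 14 mm off its centre lengthwise.
- vee_block: Oblong steel vee-block, loose, upright: 36 mm wide (its x) by 64 mm long (its y) by 46 mm high, flat sides, an open V groove along y in the top. About 0.5 kg. Origin: centre of the underside; z up. Grasp it across its 36 mm width. Starts in the square tray, up to 10 mm off its centre.
- square_tray: Square white plastic tray fixed to the bench, 84 x 84 mm outside, 76 x 76 mm inside, floor 4 mm thick, rim top 10 mm above the bench. Origin: centre of the underside, on the bench top; z up, x and y square to its sides.
- round_tray: Round white plastic tray fixed to the bench, 84 mm outside and 76 mm inside diameter, floor 4 mm thick, rim top 10 mm above the bench. Origin: centre of the underside, on the bench top; z up.
- oblong_tray: Oblong white plastic tray fixed to the bench, 72 mm (x) by 110 mm (y) outside, 64 x 102 mm inside, floor 4 mm thick, rim top 10 mm above the bench. Origin: centre of the underside, on the bench top; z up, long side along y.
- cork_mat: Flat rimless cork mat fixed to the bench, 110 x 110 mm, 5 mm thick, empty at the start: the free spot. Origin: centre of the underside, on the bench top; z up.
- glue_bottle: White glue bottle, bystander, loose: 36 mm in diameter, 85 mm high, standing on the bench left of the trays. Origin: centre of the underside.
- paint_jar: Small amber paint jar, bystander, loose: 40 mm in diameter, 50 mm high, standing on the bench right of the trays. Origin: centre of the underside.
- screwdriver: Screwdriver, bystander, loose, 160 mm long, lying on the bench beyond the trays, roughly along world y (its own x axis lies along it).
There are look-alikes about, which are no part of the job. Leave any purple look-alike of the chuck alone.

How it is judged:
By the outcome, as a careful person would: the job done as asked, in the order asked, and still so for the second after the job is handed in, with the robot touching nothing.
It also fails if it takes over 96 s, if anything falls off the work surface, if the arm or the gripper's body presses on something with over 40 N, if the wrist force passes 120 N, or if a joint passes its speed limit or range.

### The arm

A 6-joint arm with a two-finger parallel gripper is mounted at the origin on the work surface. World frame = base frame: x ahead of the robot, y to its left, z up, the work surface at z = 0. Lengths are in m, angles in rad, forces in N, time in s.
With the tool pointing down it reaches from about 0.35 to 0.875 m from the base axis. Payload 4.2 kg.
Tool frame: the origin (TCP) lies between the finger pads; the fingertips stand 17 mm ahead of it and the grasp point (between the pads) lies 2 mm behind it (ctrl.tips_ahead is the distance from the TCP to the fingertips, in m); z points along the fingers, y is the direction in which the jaws open and shut (so a half turn about z gives the same grasp; the last joint's range is limited). The gripper opens to 87 mm and grips with 3 to 60 N. Pads are 19 mm wide; open, the fingers measure 117 mm over their backs; the gripper's body (75 mm by 190 mm) begins 51 mm behind the grasp point.
Start: joints at [-1.091, 0.385, 0.008, 0, -1.194, -0.259], TCP at [0.137, -0.61, 0.24] pointing down, gripper open.
Joint ranges: [-3.14, 3.14], [-1.21, 2.06], [-1.07, 1.41], [-3.16, 2.05], [-2.99, -0.16], [-3.1, 3.1]. Speed limits (rad/s): [2.79, 2.79, 3.14, 3.14, 3.14, 3.14].

### API

Orientations are given as a rotation vector (axis times angle).
In Python, from cell import ctrl gives the robot as it stands. Calls block until the motion is done:
- ctrl.move_to(position, orientation): joint-space move of the TCP to a pose.
- ctrl.line_to(position, speed=0.15, orientation=None, max_force=None): straight line of the TCP; orientation=None keeps the orientation; speed is the mean speed in m/s. With max_force (N) it stops when the force on the tool has changed by that much, and returns True; else False.
- ctrl.move_j(angles): joint-space move.
- ctrl.move_gripper(opening, effort=None): opening from 0.0 (shut) to 1.0 (fully open); effort is the grip in N (None keeps the last); returns when the fingers have stopped.
- ctrl.dwell(seconds).
- ctrl.solve_ik(position, orientation): joint angles nearest the present ones, or None.
- ctrl.sense(): the state.
- ctrl.get_image(name): name is "side" or "top"; returns a dict with "image" (480x640x3 uint8, red, green, blue), "depth" (480x640 float32, m along the optical axis (not along the pixel's ray), 0 where there is no reading), "camera_matrix" (3x3 intrinsics, pixels), "rvec" (rotation vector, rad) and "tvec" (3), from world to camera coordinates, as OpenCV has them. Camera axes: x right, y down, z forward; pixel columns grow to the right and rows downward; lengths in m; the calibration is good to about 2 mm. A picture is of the moment at which its call begins.
A pose or a line that the arm cannot do raises ctrl.Unreachable and nothing moves.
- ctrl.hand_in(): hands the job in, once; it reports no verdict.
Trained networks look in the newest picture that a camera, given by its name, has taken for a name from the list of things; names that differ only in an ending like _2 or _b are one class to them, and where a whole thing is asked for, a point or a joint stands for the part that bears it (a point fixed in the world has none). Each returns a list of dicts, best first, with "score" (0 to 1); they miss things now and then, are a little off and sometimes report something else, mostly with a low value. They report only what shows in the picture. A call takes as long as a camera call. They do not tell look-alikes from the thing itself.
- ctrl.search_frame(camera, target): "bbox" ([left, top, width, height] in pixels, round what is visible of it).
- ctrl.pinpoint(camera, target): "location" ([row, column] in pixels: a listed point, or the origin of a listed thing).
The state is a dict: "clock": time; "joint_positions": joint angles; "dq": joint speeds; "tau": joint torques, N m; "position": TCP position; "tool_rot": TCP orientation; "contact_force": force on the tool from outside, world axes, zero at the start; "torque": the same for the moment, N m; "opening": opening from 0.0 (shut) to 1.0 (fully open).
Only numpy, scipy, OpenCV 4.12 (cv2) and the standard library are available. Lean on these libraries where they do the work, as an engineer would, in place of code of your own. Each camera call takes 0.05 s, during which the arm holds its last target.

## Working session

There is one attempt and no reset: what is moved stays moved. The work goes in short steps, each a Python script; the robot and the scene stay as the last script left them, time stands still between calls to the robot, and variables do not carry over. Pictures are saved under pics/ and viewed, and the job is handed in when it is done.

```bash
ls; mkdir -p pics; python3 - <<'E'
from cell import ctrl
import cv2,numpy as np
for n in("top","side"):
    d=ctrl.get_image(n); cv2.imwrite(f"pics/{n}0.png",d["image"][:,:,::-1]); np.savez(f"{n}0.npz",**d)
    print(n,d["camera_matrix"].tolist(),d["rvec"],d["tvec"])
    for t in ["collet_block","chuck","vee_block","square_tray","round_tray","oblong_tray","cork_mat","glue_bottle","paint_jar","screwdriver"]:
        print(t,[(np.round(r["location"]).tolist(),round(r["score"],2)) for r in ctrl.pinpoint(n,t)][:3])
print(ctrl.sense())
E
```

```text
pics
top [[522.1339909542689, 0.0, 318.3454958359194], [0.0, 522.1339909542689, 239.81556837871977], [0.0, 0.0, 1.0]] [ 2.09312055 -2.13155974  0.19838658] [0.02895629 0.61563959 1.11902997]
collet_block [([320.0, 260.0], 0.63), ([247.0, 367.0], 0.18)]
chuck [([248.0, 366.0], 0.85), ([246.0, 311.0], 0.79)]
vee_block [([246.0, 233.0], 0.77)]
square_tray [([242.0, 231.0], 0.88), ([246.0, 369.0], 0.23)]
round_tray [([323.0, 258.0], 0.86)]
oblong_tray [([249.0, 372.0], 0.84), ([318.0, 438.0], 0.44)]
cork_mat [([319.0, 436.0], 0.98)]
glue_bottle [([270.0, 151.0], 0.74)]
paint_jar [([284.0, 513.0], 0.76)]
screwdriver [([175.0, 356.0], 0.89)]
side [[559.4461391146759, 0.0, 319.4249194553701], [0.0, 559.4461391146759, 234.4495322283756], [0.0, 0.0, 1.0]] [ 0.65070805 -2.63497512  1.17128793] [0.52842613 0.21693324 0.96560889]
collet_block [([328.0, 353.0], 0.89)]
chuck [([240.0, 380.0], 0.95), ([252.0, 305.0], 0.94), ([221.0, 336.0], 0.79)]
vee_block [([314.0, 254.0], 0.79)]
square_tray [([328.0, 352.0], 0.71), ([315.0, 250.0], 0.61), ([153.0, 426.0], 0.23)]
round_tray [([326.0, 352.0], 0.9)
[... 167 characters left out ...]

screwdriver [([202.0, 262.0], 0.95)]
{'clock': 1.1, 'joint_positions': array([-1.09141542e+00,  3.84702088e-01,  7.88687493e-03, -3.58919936e-05,
       -1.19402411e+00, -2.58618479e-01]), 'dq': array([-0.00215714,  0.00019617,  0.00087539, -0.00065851,  0.00052333,
        0.00046331]), 'tau': array([ 3.52185007e-04, -3.90478170e+01,  1.87628102e+01,  4.22445774e+00,
        1.54622295e-02, -1.09191734e-05]), 'position': array([ 0.13689158, -0.60978604,  0.23953833]), 'tool_rot': array([-3.46046714e-01,  3.12246024e+00,  8.19030471e-05]), 'contact_force': array([-0.63247597, -0.1412666 ,  0.75499526]), 'torque': array([-0.02883394, -0.0717439 , -0.01462589]), 'opening': 1.0030049747496663}
```

View pics/top0.png

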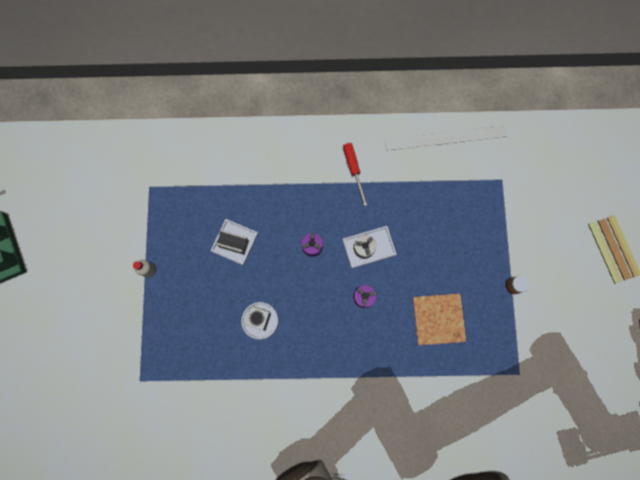

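View pics/side0.png

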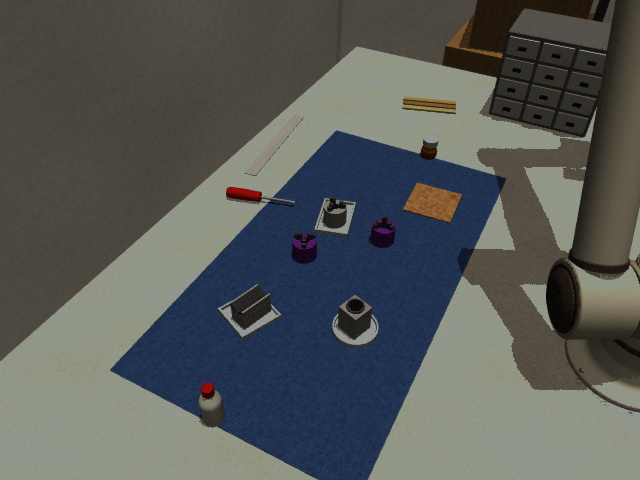

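```bash
python3 - <<'E'
import cv2
i=cv2.imread("pics/top0.png")[150:380,120:560]
cv2.imwrite("pics/top0c.png",cv2.resize(i,(800,418),interpolation=cv2.INTER_CUBIC))
E
```

```text
(no output)
```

View pics/top0c.png

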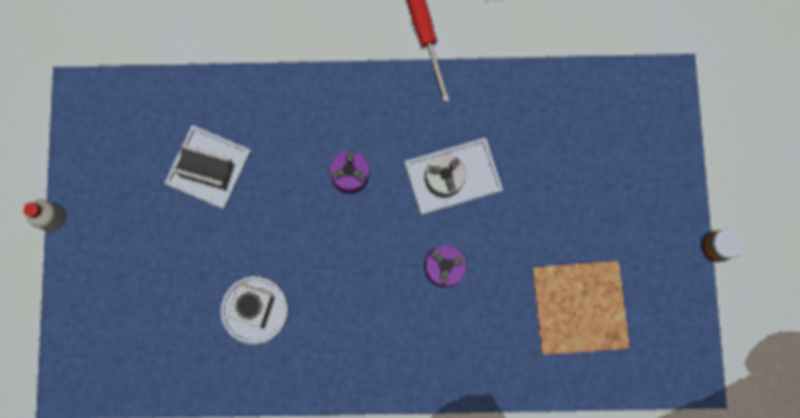

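The top view shows three chuck-shaped things: the steel one at (365,247) in the oblong tray, and purple ones at (312,244) and (365,296). The steel one is the real chuck; the enlarged crop confirms it is grey and inside the oblong tray. Collet block is at (260,318) in the round tray, and the vee-block at (233,243) in the square tray. Next I measure their poses.

```bash
cat > vis.py <<'E'
import numpy as np,cv2
def cam(d):
    R=cv2.Rodrigues(d["rvec"])[0]; return d["camera_matrix"],R,np.asarray(d["tvec"]).ravel()
def cloud(d):
    K,R,t=cam(d); h,w=d["depth"].shape; u,v=np.meshgrid(np.arange(w),np.arange(h)); z=d["depth"]
    p=np.stack([(u-K[0,2])/K[0,0]*z,(v-K[1,2])/K[1,1]*z,z],-1)
    return (p-t)@R
def ray(d,u,v,z):
    K,R,t=cam(d); u=np.atleast_1d(u).astype(float);v=np.atleast_1d(v).astype(float)
    r=np.stack([(u-K[0,2])/K[0,0],(v-K[1,2])/K[1,1],np.ones_like(u)],-1)@R
    c=-R.T@t; return c+r*((z-c[2])/r[:,2])[:,None]
def proj(d,P):
    K,R,t=cam(d); return cv2.projectPoints(np.asarray(P,float).reshape(-1,1,3),d["rvec"],np.asarray(d["tvec"],float),K,None)[0].reshape(-1,2)
E
python3 - <<'E'
from vis import *
d=dict(np.load("top0.npz"));P=cloud(d);s=dict(np.load("side0.npz"));Q=cloud(s)
K,R,t=cam(d);print("cam top",-R.T@t); K,R,t=cam(s);print("cam side",-R.T@t)
for n,(u,v) in dict(bench=(300,150),cloth=(300,300),cork=(440,320),sq=(233,243),rd=(260,318),ob=(365,247),obfloor=(385,243)).items():
    print(n,np.round(P[v,u],4), "std z",P[v-2:v+3,u-2:u+3,2].std().round(4))
print("side cork",Q[202,432].round(4),Q[330,350])
Z=P[...,2]
for n,(u,v) in dict(sq=(234,243),rd=(260,320),ob=(369,247),cork=(440,320),glue=(143,268),jar=(516,285)).items():
  w=Z[v-40:v+40,u-40:u+40];X=P[v-40:v+40,u-40:u+40]
  for lo,hi in ((.003,.015),(.03,.1)):
    m=(w>lo)&(w<hi); mm,l,st,c=cv2.connectedComponentsWithStats(m.astype(np.uint8))
    for i in range(1,mm):
      if st[i,4]>40:
        q=X[l==i]; print(n,lo,st[i,4],q[:,:2].min(0).round(3),q[:,:2].max(0).round(3),"zmed",np.median(q[:,2]).round(4),"rect",[np.round(a,4) for a in cv2.minAreaRect((q[:,:2]).astype(np.float32))])
E
```

```text
cam top [0.38372892 0.0071614  1.21851527]
cam side [0.21138243 0.752678   0.80466641]
bench [ 0.8556  0.0598 -0.0012] std z 0.0024
cloth [0.4862 0.0633 0.0019] std z 0.0024
cork [ 0.4343 -0.2569  0.0079] std z 0.0028
sq [0.6164 0.2145 0.0414] std z 0.2308
rd [0.4432 0.1487 0.063 ] std z 0.0017
ob [ 0.6016 -0.0888  0.0393] std z 0.006
obfloor [ 0.6169 -0.1393  0.0034] std z 0.0016
side cork [ 0.4387 -0.2568  0.0007] [0.44123841 0.18151342 0.0242533 ]
sq 0.003 621 [0.573 0.164] [0.686 0.275] zmed 0.0065 rect [array([0.6273, 0.2176]), array([0.0944, 0.0995]), np.float64(66.5439)]
sq 0.03 474 [0.596 0.183] [0.648 0.253] zmed 0.0446 rect [array([0.6216, 0.2182]), array([0.0646, 0.0367]), np.float64(72.415)]
rd 0.003 552 [0.401 0.114] [0.486 0.204] zmed 0.006 rect [array([0.4423, 0.1581]), array([0.0893, 0.0823]), np.float64(71.4174)]
rd 0.03 394 [0.419 0.13 ] [0.47  0.182] zmed 0.0614 rect [array([0.4446, 0.1564]), array([0.0428, 0.0412]), np.float64(70.7944)]
ob 0.003 811 [ 0.561 -0.169] [ 0.664 -0.038] zmed 0.0058 rect [array([ 0.6102, -0.1031]), array([0.0921, 0.1229]), np.float64(10.1816)]
ob 0.03 386 [ 0.581 -0.112] [ 0.63  -0.064] zmed 0.0466 rect [array([ 0.605 , -0.0877]), array([0.0479, 0.0489]), np.float64(87.1728)]
cork 0.003 1763 [ 0.374 -0.315] [ 0.498 -0.195] zmed 0.0054 rect [array([ 0.4354, -0.2555]), array([0.1198, 0.117 ]), np.float64(2.6753)]
glue 0.03 248 [0.546 0.402] [0.581 0.436] zmed 0.0592 rect [array([0.5627, 0.4168]), array([0.0313, 0.0346]), np.float64(58.2184)]
jar 0.03 244 [ 0.493 -0.45 ] [ 0.529 -0.414] zmed 0.0488 rect [array([ 0.5111, -0.4317]), array([0.0356, 0.0357]), np.float64(88.5321)]
```

```bash
cat > fit.py <<'E'
from vis import *
from scipy.optimize import minimize
S=4
def prism(kind,pose,z0,z1,dims):
    x,y,a=pose
    if kind=="r": th=np.linspace(0,2*np.pi,48,endpoint=False); q=dims[0]/2*np.c_[np.cos(th),np.sin(th)]
    else: q=np.array([[1,1],[1,-1],[-1,-1],[-1,1]])*np.array(dims)/2
    c,s=np.cos(a),np.sin(a); q=q@np.array([[c,s],[-s,c]])+[x,y]
    return np.r_[np.c_[q,np.full(len(q),z0)],np.c_[q,np.full(len(q),z1)]]
def render(d,solids,box):
    l,t,w,h=box; im=np.zeros((h*S,w*S),np.uint8)
    for P in solids:
        uv=(proj(d,P)-[l,t]+.5)*S-.5
        hull=cv2.convexHull(uv.astype(np.float32)); cv2.fillConvexPoly(im,np.round(hull*256).astype(np.int32),255,shift=8)
    return cv2.resize(im,(w,h),interpolation=cv2.INTER_AREA)/255.
def fit(views,make,p0,step):
    def cost(p): return sum(((render(d,make(p),b)-m)**2).sum() for d,m,b in views)
    sx=np.vstack([p0]+[np.array(p0)+np.eye(len(p0))[i]*step[i] for i in range(len(p0))])
    r=minimize(cost,p0,method="Nelder-Mead",options=dict(initial_simplex=sx,xatol=1e-5,fatol=.05,maxiter=400))
    return r.x,r.fun
def boxof(d,P,pad=8):
    uv=proj(d,P); l,t=np.floor(uv.min(0)-pad).astype(int); r,b=np.ceil(uv.max(0)+pad).astype(int); return l,t,r-l,b-t
def crop(a,b): l,t,w,h=b; return a[t:t+h,l:l+w]
def notblue(d):
    i=d["image"].astype(int); return ((i[...,2]-i[...,0])<18).astype(float)
E
cat > m.py <<'E'
from fit import *
import sys
d=dict(np.load("top0.npz"));s=dict(np.load("side0.npz"))
T=dict(square=("b",(.084,.084),(.624,.217,np.radians(-20))),round=("r",(.084,),(.443,.157,0)),oblong=("b",(.072,.110),(.609,-.102,np.radians(10))),cork=("b",(.11,.11),(.436,-.255,.04)))
O=dict(vee=("b",(.036,.064),.046,(.622,.218,np.radians(-18)),.025),collet=("b",(.042,.042),.056,(.4446,.1564,np.radians(-20)),.025),chuck=("r",(.050,),.042,(.605,-.0877,0),.022))
pair=dict(square="vee",round="collet",oblong="chuck",cork=None)
for cams,nm in (((d,),"top"),((s,),"side"),((d,s),"both")):
  for k,(kind,dm,p0) in T.items():
    hz=.005 if k=="cork" else .010
    o=pair[k]; op=None
    if o:
        ok,od,oh,o0,zc=O[o]
        ex=lambda p:[prism(ok,p,.004,.004+oh,od)]+([prism("r",p,.06,.064,(.033,))] if o=="collet" else [prism("r",p,.046,.061,(.044,))] if False else [])
        # object fit on non-blue union and depth-high mask
        vs=[]
        for c in cams:
            b=boxof(c,np.r_[prism(kind,p0,0,.065,dm)])
            vs.append((c,crop(notblue(c),b),b))
        hv=[]
        for c in cams:
            b=boxof(c,prism(ok,o0,0,.07,od)); hv.append((c,crop((cloud(c)[...,2]>zc).astype(float),b),b))
        def mk(p): return [prism(ok,p,zc,.004+oh,od)]+([prism("r",p,.06,.064,(.033,))] if o=="collet" else [prism("r",p,.046,.059,(.030,))] if o=="chuck" else [])
        op,f=fit(hv,mk,o0,(.004,.004,.1)); print(nm,o,op[:2].round(4),np.degrees(op[2]).round(1),"cost",round(f,1))
        tp,f=fit(vs,lambda p:[prism(kind,p,0,hz,dm),prism(ok,op,.004,.004+oh,od)]+mk(op),p0,(.004,.004,.1))
    else:
        vs=[]
        for c in cams:
            b=boxof(c,prism(kind,p0,0,.005,dm)); vs.append((c,crop(notblue(c),b),b))
        tp,f=fit(vs,lambda p:[prism(kind,p,0,hz,dm)],p0,(.004,.004,.1))
    print(nm,k,tp[:2].round(4),np.degrees(tp[2]).round(1),"cost",round(f,1))
E
python3 m.py
```

```text
top vee [0.622  0.2181] -18.0 cost 21.3
top square [0.6263 0.2186] -24.4 cost 90.3
top collet [0.4446 0.1566] -19.9 cost 11.9
top round [0.4408 0.1566] 7.6 cost 58.7
top chuck [ 0.6056 -0.0885] 4.5 cost 19.9
top oblong [ 0.6081 -0.1004] 15.9 cost 122.2
top cork [ 0.4375 -0.2556] 3.2 cost 37.2
side vee [0.6223 0.219 ] -17.5 cost 50.3
side square [0.6288 0.2179] -24.5 cost 83.7
side collet [0.4445 0.1573] -19.3 cost 36.9
side round [0.4426 0.1562] 3.0 cost 35.3
side chuck [ 0.6052 -0.0888] 2.7 cost 41.2
side oblong [ 0.6095 -0.1017] 15.6 cost 141.4
side cork [ 0.4383 -0.2566] 3.4 cost 31.2
both vee [0.6222 0.2187] -17.7 cost 74.0
both square [0.6284 0.2181] -24.4 cost 191.7
both collet [0.4446 0.1568] -19.3 cost 50.1
both round [0.4424 0.1567] 5.4 cost 104.8
both chuck [ 0.6055 -0.0886] 6.0 cost 62.4
both oblong [ 0.6092 -0.1012] 15.3 cost 273.7
both cork [ 0.4379 -0.256 ] 3.2 cost 77.6
```

```bash
cat > ov.py <<'E'
from fit import *
D=np.radians
def overlay(d,items,box,name,k=6):
    l,t,w,h=box; im=cv2.resize(crop(d["image"],box)[:,:,::-1],(w*k,h*k),interpolation=cv2.INTER_CUBIC)
    for kind,p,z,dm,col in items:
        P=prism(kind,p,z,z,dm); uv=(proj(d,P[:len(P)//2])-[l,t]+.5)*k-.5
        cv2.polylines(im,[np.round(uv).astype(np.int32)],True,col,1)
    cv2.imwrite(name,im)
E
python3 - <<'E'
from ov import *
d=dict(np.load("top0.npz"));s=dict(np.load("side0.npz"))
g=(0,200,0);r=(0,0,255)
I=[]
for p,k,dm in(((.6284,.2181,D(-24.4)),"b",(.084,.084)),((.4424,.1567,0),"r",(.084,)),((.6092,-.1012,D(15.3)),"b",(.072,.11))):
    I+= [(k,p,.010,dm,g),(k,p,0,dm,(255,255,0))]
I+=[("b",(.6222,.2187,D(-17.7)),.05,(.036,.064),r),("b",(.4446,.1568,D(-19.3)),.06,(.042,.042),r),("r",(.6055,-.0886,0),.046,(.05,),r)]
ims=[]
for c,bx in ((d,[(205,212,66,60),(226,290,66,60),(335,216,66,60)]),(s,[(215,275,66,60),(323,287,66,60),(303,190,66,60)])):
    row=[]
    for b in bx: overlay(c,I,b,"/tmp/a.png",4); row.append(cv2.imread("/tmp/a.png"))
    ims.append(np.hstack(row))
cv2.imwrite("pics/ov0.png",np.vstack(ims))
E
```

```text
(no output)
```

View pics/ov0.png

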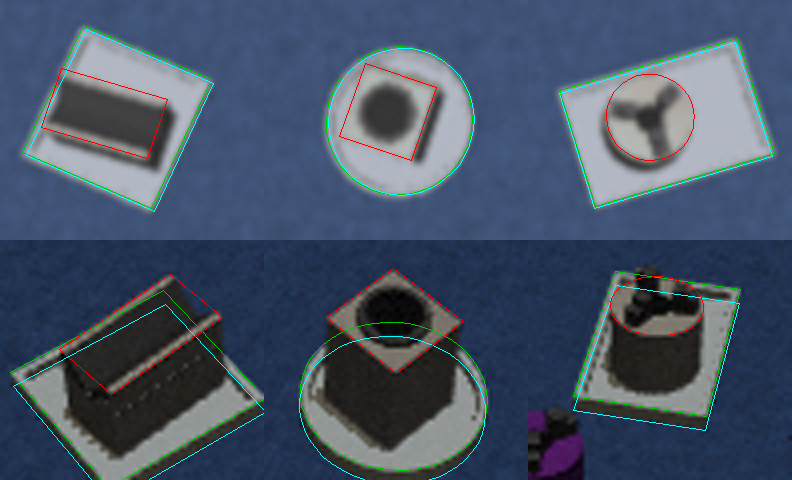

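```bash
cat > rob.py <<'E'
from cell import ctrl
import numpy as np
from scipy.spatial.transform import Rotation as Rn
D=np.radians
ZT=.150
def ori(a): return (Rn.from_euler("z",a)*Rn.from_euler("x",np.pi)).as_rotvec()
def jaw(ang,p,per=np.pi):
    "tool yaw a with jaws along world angle ang (mod per)"
    best=None
    for k in range(-4,5):
        a=ang-np.pi/2+k*per
        if abs(a)>np.pi+.01: continue
        q=ctrl.solve_ik(p,ori(a))
        if q is not None and (best is None or abs(q[5])<abs(best[1][5])): best=(a,q)
    return best
def st(msg):
    s=ctrl.sense(); print(msg,"t",round(s["clock"],2),"p",s["position"].round(4),"F",s["contact_force"].round(1),"open",round(float(s["opening"]),3)); return s
def pick(xy,ang,z,op,per=np.pi,effort=40):
    a,q=jaw(ang,[*xy,ZT],per); print("yaw",np.degrees(a).round(1),"q6",round(q[5],2))
    ctrl.move_to([*xy,ZT],ori(a)); ctrl.move_gripper(op)
    hit=ctrl.line_to([*xy,z+.03],.2); hit=ctrl.line_to([*xy,z],.08,max_force=15)
    st("down hit=%s"%hit)
    ctrl.move_gripper(0,effort); st("gripped")
    ctrl.line_to([*xy,z+.02],.08); ctrl.line_to([*xy,ZT],.25); st("lifted")
def place(xy,ang,z,op,per=np.pi):
    a,q=jaw(ang,[*xy,ZT],per); print("yaw",np.degrees(a).round(1),"q6",round(q[5],2))
    ctrl.move_to([*xy,ZT],ori(a)); 
    ctrl.line_to([*xy,z+.02],.2); ctrl.line_to([*xy,z+.004],.06)
    hit=ctrl.line_to([*xy,z-.0015],.015,max_force=6); st("set hit=%s"%hit)
    ctrl.move_gripper(op); st("released")
    ctrl.line_to([*xy,z+.05],.12); ctrl.line_to([*xy,ZT],.3); st("up")
E
python3 - <<'E'
from rob import *
pick((.6055,-.0886),D(15.3),.033,.78)
E
```

```text
yaw -74.7 q6 0.15
down hit=False t 5.38 p [ 0.6056 -0.0886  0.033 ] F [-0.4 -0.1  0.6] open 0.78
gripped t 5.87 p [ 0.6054 -0.0887  0.0334] F [-1.9  1.3  1.8] open 0.564
lifted t 6.81 p [ 0.6042 -0.0883  0.1485] F [-1.5  0.6 -5.6] open 0.569
```

```bash
python3 - <<'E'
from rob import *
place((.4379,-.256),D(15.3),.0344,.78)
pick((.6222,.2187),D(-17.7),.033,.62)
import cv2
for n in("top","side"):
    d=ctrl.get_image(n); cv2.imwrite(f"pics/{n}1.png",d["image"][:,:,::-1]); np.savez(f"{n}1.npz",**d)
st("")
E
```

```text
yaw -74.7 q6 0.48
set hit=True t 9.14 p [ 0.4383 -0.2561  0.0343] F [-0.3 -0.3  5.2] open 0.566
released t 9.8 p [ 0.4366 -0.2556  0.0328] F [-0.1  0.3 -0.5] open 0.775
up t 10.75 p [ 0.4381 -0.2559  0.1504] F [-1.1  0.2 -0.6] open 0.782
yaw -107.7 q6 -0.89
down hit=False t 14.3 p [0.6221 0.2186 0.0325] F [-0.8  0.5  0.2] open 0.619
gripped t 14.78 p [0.6222 0.2188 0.0334] F [-1.5  0.4  2.4] open 0.41
lifted t 15.72 p [0.6209 0.2184 0.1485] F [ 0.4 -1.2 -5.8] open 0.409
 t 15.82 p [0.6202 0.2178 0.1466] F [-0.1 -0.9 -5.5] open 0.414
```

View pics/side1.png

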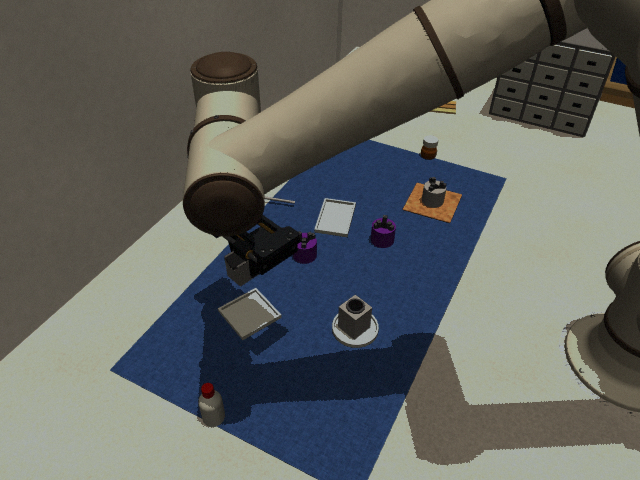

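The chuck stands upright on the cork at (434,195), the vee-block is held at (238,268), and the oblong tray at (336,217) is empty. I refit the empty tray before placing.

```bash
cat > chk.py <<'E'
from fit import *
def white(c):
    i=c["image"].astype(int); return ((i[...,2]-i[...,0]<18)&(i.min(2)>95)).astype(float)
def tray(c,kind,p0,dm):
    b=boxof(c,prism(kind,p0,0,.012,dm)); 
    return fit([(c,crop(notblue(c),b),b)],lambda p:[prism(kind,p,0,.010,dm)],p0,(.004,.004,.08))
E
python3 - <<'E'
from chk import *
for n in("side1","top1"):
    c=dict(np.load(n+".npz"));
    for nm,kind,p0,dm in(("ob","b",(.6092,-.1012,np.radians(15.3)),(.072,.11)),("sq","b",(.6284,.2181,np.radians(-24.4)),(.084,.084))):
        p,f=tray(c,kind,p0,dm); print(n,nm,p[:2].round(4),np.degrees(p[2]).round(1),round(f,1))
E
```

```text
side1 ob [ 0.6095 -0.1015] 15.7 108.7
side1 sq [0.6288 0.2183] -24.4 122.5
top1 ob [ 0.6079 -0.1001] 15.3 846.2
top1 sq [0.6394 0.2405] -26.9 1154.9
```

View pics/top1.png

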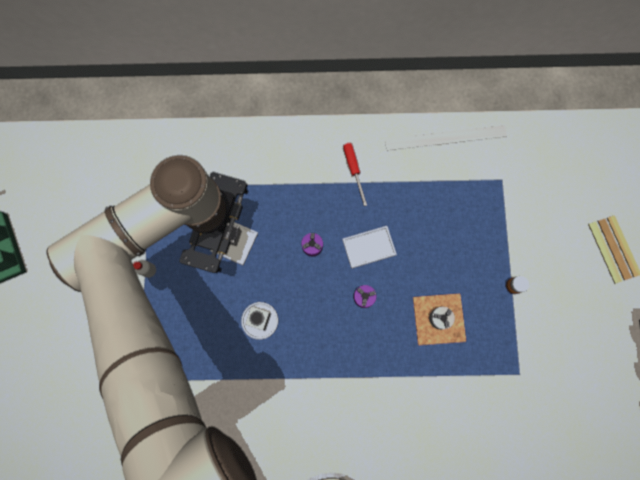

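```bash
python3 - <<'E'
from rob import *
place((.609,-.1011),D(15.5),.0334,.62)
pick((.4446,.1568),D(-19.3),.033,.68,per=np.pi/2)
place((.628,.2182),D(-24.4),.0334,.68,per=np.pi/2)
pick((.4379,-.256),D(15.3),.034,.78)
place((.4422,.1565),D(15.3),.033,.78)
ctrl.move_to([.30,-.45,.24],ori(D(-90)))
import cv2
for n in("top","side"):
    d=ctrl.get_image(n); cv2.imwrite(f"pics/{n}2.png",d["image"][:,:,::-1]); np.savez(f"{n}2.npz",**d)
st("")
E
```

```text
yaw -74.5 q6 0.17
set hit=True t 18.43 p [ 0.6095 -0.1011  0.0334] F [0.7 0.9 6.2] open 0.413
released t 19.08 p [ 0.6072 -0.1011  0.0308] F [ 0.6 -0.5 -0.3] open 0.615
up t 20.04 p [ 0.6091 -0.1009  0.1505] F [ 0.2  0.7 -1. ] open 0.623
yaw -19.3 q6 0.55
down hit=False t 22.74 p [0.4451 0.1571 0.0336] F [-0.2 -0.1  1.4] open 0.679
gripped t 23.21 p [0.4447 0.1568 0.0334] F [-1.  -1.   2.9] open 0.483
lifted t 24.15 p [0.4431 0.1561 0.1485] F [-0.6 -0.6 -6.3] open 0.48
yaw -24.4 q6 0.57
set hit=True t 26.34 p [0.6285 0.2185 0.0334] F [ 0.4 -0.1  6. ] open 0.485
released t 26.98 p [0.626  0.2173 0.0302] F [-0.3 -0.   0.1] open 0.68
up t 27.95 p [0.6281 0.2184 0.1506] F [ 0.6 -0.3 -0.2] open 0.683
yaw -74.7 q6 0.48
down hit=False t 31.41 p [ 0.4384 -0.2562  0.0345] F [ 0.  -0.8  0.7] open 0.781
gripped t 31.89 p [ 0.4382 -0.256   0.0344] F [0.1 0.4 1.8] open 0.566
lifted t 32.83 p [ 0.4366 -0.2554  0.1486] F [ 0.2 -0.3 -3.9] open 0.566
yaw -74.7 q6 -0.42
set hit=True t 35.73 p [0.4426 0.1568 0.0334] F [-0.7  0.7  4.5] open 0.562
released t 36.39 p [0.4412 0.1558 0.032 ] F [ 0.4  0.5 -0.1] open 0.777
up t 37.34 p [0.4421 0.1566 0.1502] F [ 0.3 -0.8 -0.4] open 0.782
 t 39.69 p [ 0.3006 -0.4495  0.2399] F [0.2 1.2 0.4] open 0.783
```

View pics/top2.png

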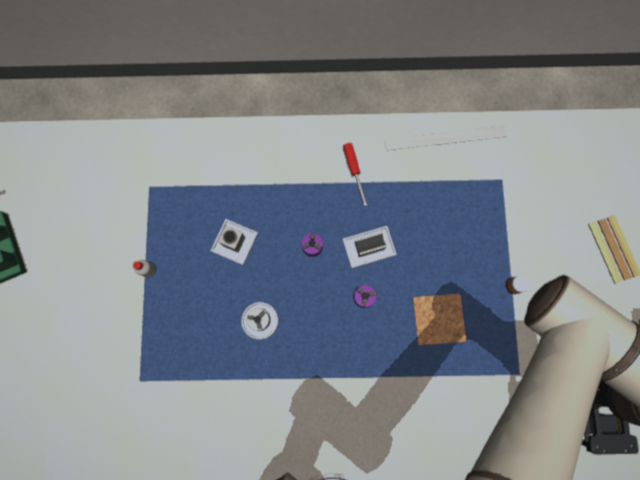

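View pics/side2.png

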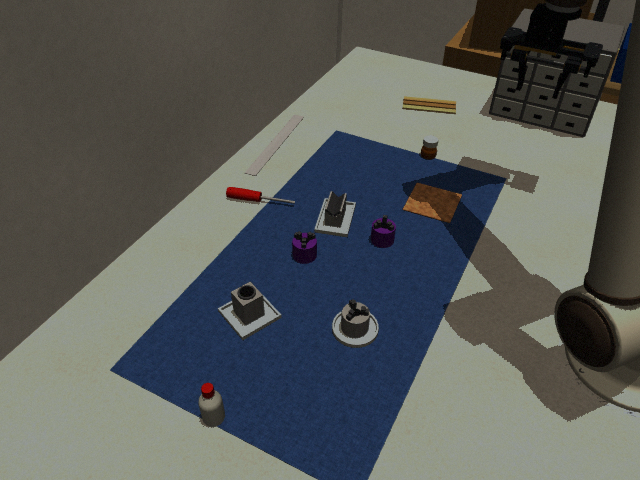

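All three stand upright in their own trays (top view: collet (233,238), chuck (259,320), vee (370,243)). I check centring numerically, and the bystanders against the first picture.

```bash
python3 - <<'E'
from ov import *
O=dict(vee=("b",(.036,.064),.046,(.609,-.1011,D(15.5)),.025),collet=("b",(.042,.042),.056,(.628,.2182,D(-24.4)),.025),chuck=("r",(.050,),.042,(.4422,.1565,0),.022))
c={n:dict(np.load(n+".npz")) for n in("top2","side2","top0")}
for n in("top2","side2"):
  P=cloud(c[n])[...,2]
  for o,(k,dm,h,p0,zc) in O.items():
    b=boxof(c[n],prism(k,p0,0,.07,dm))
    def mk(p): return [prism(k,p,zc,.004+h,dm)]+([prism("r",p,.06,.064,(.033,))] if o=="collet" else [prism("r",p,.046,.059,(.030,))] if o=="chuck" else [])
    p,f=fit([(c[n],crop((P>zc).astype(float),b),b)],mk,p0,(.004,.004,.1)); print(n,o,"off mm",((p[:2]-p0[:2])*1e3).round(1),"yaw",np.degrees(p[2]).round(1),round(f,1))
a,b=c["top0"]["image"].astype(int),c["top2"]["image"].astype(int)
for nm,(l,t,w,h) in dict(glue=(128,252,34,32),jar=(502,270,30,30),driver=(338,138,36,72),p1=(296,228,32,32),p2=(350,280,32,32)).items():
  print(nm,"meandiff",abs(a-b)[t:t+h,l:l+w].mean().round(2))
g=(0,200,0);r=(0,0,255);I=[]
for o,k,dm in(((.628,.2182,D(-24.4)),"b",(.084,.084)),((.4422,.1565,0),"r",(.084,)),((.609,-.1011,D(15.5)),"b",(.072,.11))): I.append((k,o,.010,dm,g))
for o in O.values(): I.append((o[0],o[3],.004+o[2],o[1],r))
row=[]
for q in [(205,212,66,60),(226,290,66,60),(335,216,66,60)]: overlay(c["top2"],I,q,"/tmp/a.png",4); row.append(cv2.imread("/tmp/a.png"))
cv2.imwrite("pics/ov2.png",np.hstack(row))
E
```

```text
top2 vee off mm [ 1.1 -0.2] yaw 16.3 27.7
top2 collet off mm [0.3 0.2] yaw -24.1 18.5
top2 chuck off mm [0.8 0.1] yaw 4.3 12.8
side2 vee off mm [0.8 0.3] yaw 15.9 52.4
side2 collet off mm [0.4 1. ] yaw -24.9 37.3
side2 chuck off mm [1.3 0.6] yaw 0.6 46.8
glue meandiff 2.89
jar meandiff 3.54
driver meandiff 3.13
p1 meandiff 2.13
p2 meandiff 2.18
```

View pics/ov2.png

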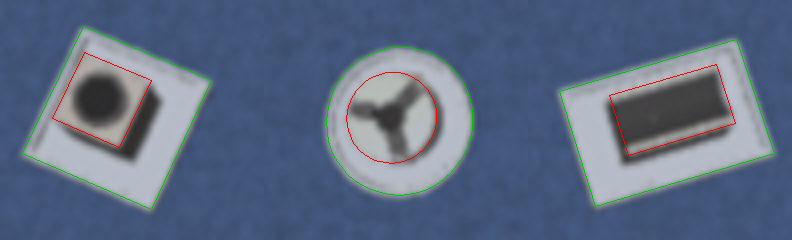

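The enlarged overlay shows all three within about 1.5 mm of their tray centres, upright and aligned. The bystanders have not moved, so I hand in.

```bash
python3 -c "
from cell import ctrl
print(ctrl.hand_in())"
```

```text
the job is handed in; nothing more can be done
None
```

The job is done and handed in, at about 40 s on the robot's clock. I parked the steel chuck on the cork mat. I then moved the vee-block to the oblong tray, the collet block to the square tray, and the chuck from the mat to the round tray. Each was lowered until a light contact force (about 5–6 N) before the gripper let go.

- **Placement:** fits from both cameras put all three upright and within about 1.5 mm of their tray centres. The vee-block and collet block are turned to within about 1° of their trays. The two cameras disagreed by up to about 0.8 mm, which is within the 2 mm calibration, so I made no correction.
- **Other objects:** the glue bottle, paint jar, screwdriver and both purple chucks look unmoved against the first picture. The gripper was clear of everything at hand-in.

No check failed.

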